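# Release the charged battery and add it to the job kit

## Robot

A 6-joint arm with a two-finger parallel gripper is mounted at the origin on the work surface. World frame = base frame: x ahead of the robot, y to its left, z up, the work surface at z = 0. Lengths are in mm, angles in rad, forces in N, time in s.
With the tool pointing down it reaches from about 300 to 775 mm from the base axis. Payload 14.6 kg.
Tool frame: the origin (TCP) lies between the finger pads; the fingertips stand 25 mm ahead of it and the grasp point (between the pads) lies 6 mm ahead of it; z points along the fingers, y is the line along which they close (so a half turn about z gives the same grasp; the last joint's range is limited). The gripper opens to 94 mm and grips with 3 to 60 N. Pads are 16 mm wide; open, the fingers measure 119 mm over their backs; the gripper's body (75 mm by 177 mm) begins 78 mm behind the grasp point.
Start: joints at [1.247, 0.3, 1.521, -0, 1.321, -0.067], TCP at [139.69, 531.955, 199.746] pointing down, gripper open.
Joint ranges: [-3.03, 3.03], [-0.79, 2.21], [0.23, 2.52], [-1.04, 4.18], [0, 3.07], [-2.55, 2.55]. Speed limits (rad/s): [2.22, 2.22, 2.57, 3.14, 3.14, 3.14].

## Interface

Orientations are given as [roll, pitch, yaw] about the fixed x, y, z axes, in that order (R = Rz(yaw) Ry(pitch) Rx(roll)).
In Python, from cell import manip gives the robot as it stands. The module is installed in compiled form; this text tells all that it offers.
- The arm moves only by the tool step_arm, never from a script. Its argument "series" is one flat list of numbers, 5 for each row, row after row: the shift along the world's x, y, z in mm, then the turn about the world's z in rad, then the closure, from 0 (fully open) to 1 (shut). In form: [dx, dy, dz, spin, jaw, dx, dy, dz, spin, jaw, ...]. A call has 1 to 20 rows; each row shifts and turns the commanded pose from where the row before left it; what a row does not reach is not made up. A row lasts 1/8 s, in which the tool goes at most 62.5 mm and 10.7 degrees, less where a joint would pass 70% of its speed; a pose out of reach is approached as far as the arm can. A call is refused whole if a number of a shift passes 62.5 or a number of a turn 0.188, either way. A call with a gripper value outside its range is refused whole. The fingers move at their own pace and stop on an object; "squeeze" is the grip in N (left out, the last holds). Time passes only in rows, so rows that do not move let the fingers close. It gives the time, the measured TCP pose, the force, the opening and the grip force at its end, in the units of the state.
- manip.read_state(): the state, without advancing time (a new reading comes with each control period).
- manip.camera(name): name is "scene" or "top" or "wrist"; returns (picture, depth): 480x640x3 uint8, blue, green, red; 480x640 float32, mm along the optical axis (not along the pixel's ray), 0 where there is no reading.
- manip.camera_info(name): a dict with "fovy" (degrees; the focal length in pixels is half the picture's height over the tangent of half this angle, whatever the lens; pixels are square), "cx", "cy" (the principal point, pixels), "k1" (the pictures are not rectified: a ray, as slopes to the right and down, at radius r is drawn at 1 + k1 r^2 times it, then the intrinsics apply), "eye" and "orientation" of the camera in the world. Camera axes: x right, y down, z forward; pixel columns grow to the right and rows downward; lengths in mm; the calibration is good to about 2 mm. A picture is of the moment at which its call begins: read the wrist's pose just before it. camera_info takes no time and is no camera call; for the wrist camera it gives the pose at the moment of the call.
- manip.sign_off(): hands the job in; it is judged then, once.
The state is a dict: "clock": time; "joints": joint angles; "qd": joint speeds; "effort": joint torques, N m; "eef_pos": TCP position; "eef_rot": TCP orientation; "wrist_force": force on the tool from outside, world axes, zero at the start; "moment": the same for the moment, N m; "finger_gap": finger opening in mm; "finger_force": force on a finger pad.
Only numpy, scipy, OpenCV 4.12 (cv2) and the standard library are available. Lean on these libraries where they do the work, as an engineer would, in place of code of your own. Each camera call takes 0.05 s, during which the arm holds its last target. There are 200 camera calls.

## Task

Press the battery pack further into the tilted charger until it springs out, then take it out and stand it upright, base down, in the empty compartment of the divided kit bin, letting go only once it is down on the bin's floor. Leave the other things on the bench where they are.

Things in the scene. Friction and masses are not known exactly. Their poses are not given: they have to be found in the camera images.
- charger: bench battery charger fixed to the table: grey housing 120 x 150 x 126 mm leaning to its front (-x) by 30 degrees from vertical, on a black base plate 230 x 170 x 8 mm (from x = -85 to 145 mm); turned up to about 0.3 rad either way. Origin on the table straight below the middle of the bay mouth, z up.
- bay: the charger's bay: a 44 (x) x 54 (y) mm well in its flat leaning face, which is 120 (x) x 150 (y) mm. Origin at the middle of the mouth, level with the face, 145 mm above the table. z points out of the bay, the way the battery slides (30 degrees from vertical, towards the charger's front); y is level across the charger; x points up the slope of the face.
- handle_mid (a point): middle of the crossbar of the charger's fixed carrying handle (14 mm dark bar), which leans over the bay: its legs run along the bay's z at y = +-68 mm, x = 78 mm, up to the crossbar at z = 125 mm (bay axes). It bars the way from straight above: come in along the bay's z, fingers best on the battery's y sides.
- battery: black battery pack with light grey end cap, 40 (x) x 50 (y) x 120 (z) mm, about 0.25 kg, an 8 mm deep latch notch on its -x side 14 to 36 mm above its base. Origin at the centre of its base, z along its length to the cap. At the start latched in the bay, axes as the bay's, lying against the well's -x wall (2 mm off centre), the cap 20 mm out of the face.
- battery_top (a point): middle of the battery's cap end, 120 mm from its base. Pulling does not free it. Pressed in 8 mm or more (rigid stop at 15 mm; takes 8 to 14 N) its latch lets go; when the press is withdrawn it rises by itself within a second and stays with about 66 mm out of the face, on a light spring, and then slides out freely along the bay's z. It does not latch again.
- bin: shallow red kit bin fixed to the table, 270 (x) x 150 (y) mm, 50 mm high, walls and floor 4 mm thick, split by a divider at x = 0 into two compartments of about 129 x 142 mm. Origin at the centre of its underside; it may be turned any way round. The half towards its +x is empty, the other holds three steel adaptors, at most 32 mm high.
- bin_bay (a point): middle of the floor of the empty compartment, 4 mm above the table
- coupler: steel quick coupler standing upright, 46 mm across, 75 mm tall; origin at the centre of its underside
- gauge: steel pressure gauge lying on its back, 68 mm across, 28 mm high; origin under its middle
- wrench: steel wrench 200 mm long lying flat; origin under its middle
- carton: closed cardboard box 90 x 120 x 70 mm; origin at the centre of its underside
- jar: closed jar 64 mm across, 90 mm tall; origin at the centre of its underside
- adaptor0: hexagonal steel adaptor about 60 mm long lying in the bin's full compartment; origin under its middle
- adaptor1: hexagonal steel adaptor about 60 mm long lying in the bin's full compartment; origin under its middle
- adaptor2: hexagonal steel adaptor about 60 mm long lying in the bin's full compartment; origin under its middle
Things that resemble listed ones, but are neither listed nor needed, are in the scene too. There is more than one size of the battery; the one meant has the size given above.

How it is judged (in metres and radians):
On the way, in this order (a step that is already met when the one before it is completed fails the run):
1. the battery is pressed into the charger (at least 6 mm beyond where it was latched) (z of battery_top in the frame of bay below 0.014 m and x of battery_top in the frame of bay between -0.01 and 0.01 m).
2. it has sprung out, still standing in the bay with more than 54 mm showing (z of battery_top in the frame of bay between 0.054 and 0.084 m and x of battery_top in the frame of bay between -0.015 and 0.015 m and y of battery_top in the frame of bay between -0.015 and 0.015 m), for 0.1 s.
3. it is in the empty compartment, base on the floor and upright (x of battery in the frame of bin between 0.015 and 0.121 m and y of battery in the frame of bin between -0.055 and 0.055 m and z of battery in the frame of bin below 0.012 m and angle between battery's own z axis and vertical below 0.12 rad), for 0.2 s.
At the end, for the whole second after the job is handed in: The battery stands base down on the floor of the bin's empty compartment (base within 6 mm of the floor, upright within 0.10 rad), still and let go (x of battery in the frame of bin between 0.015 and 0.121 m and y of battery in the frame of bin between -0.055 and 0.055 m and z of battery in the frame of bin between 0 and 0.01 m and angle between battery's own z axis and vertical below 0.1 rad and height (world z) of battery_top above 0.1 m and linear speed of battery below 0.02 m/s and contact force between the fingers and battery below 0.1 N); the robot touches nothing.
It fails at once if any of the other loose things (coupler, gauge, wrench, carton, jar, adaptors) is shoved more than 25 mm (distance of any of coupler, gauge, wrench, carton, jar, adaptor0, adaptor1, adaptor2 from where it was at the start of the episode above 0.025 m).
It fails at once if the battery is let go over the bin with its base more than 20 mm above the bin's floor (contact force between the fingers and battery below 0.05 N and horizontal distance between battery and bin_bay below 0.08 m and z of battery in the frame of bin above 0.024 m).
It also fails if it takes over 53 s, if anything falls off the work surface, if the arm or the gripper's body presses on something with over 40 N, if the wrist force passes 120 N, or if a joint passes its speed limit or range.

## Working session

There is one attempt and no reset: what is moved stays moved. The work goes in short steps, Python scripts to look and compute and a tool call to move; the robot and the scene stay as the last step left them, time stands still between calls to the robot, and variables do not carry over. Pictures are saved under pics/ and viewed, at most 10 in all, crops included, and the job is handed in when it is done.

Besides the shell and the picture viewer there is one more tool, called as name(argument=value, ...), one argument or row to a line, values as JSON. step_arm: Moves the arm, as the interface text tells. Its arguments: {"type":"object","properties":{"series":{"type":"array"},"squeeze":{"type":"number"}},"required":["series"]}

```bash
mkdir -p pics
cat > h.py <<'E'
import numpy as np, cv2
from cell import manip
from scipy.spatial.transform import Rotation as R
def K(n):
    i=manip.camera_info(n); f=240/np.tan(np.radians(i['fovy'])/2)
    return i,np.array([[f,0,i['cx']],[0,f,i['cy']],[0,0,1.]]),np.array([0,0,0,0,0.])
def rot(i):
    o=np.array(i['orientation'],float)
    return o if o.shape==(3,3) else R.from_euler('xyz',o).as_matrix()
def slopes(i,k,px):
    px=np.atleast_2d(np.asarray(px,float)); d=(px-k[:2,2])/k[0,0]
    u=d.copy()
    for _ in range(20): u=d/(1+i['k1']*(u**2).sum(1,keepdims=True))
    return np.c_[u,np.ones(len(u))]
def pts(n,px,depth,info=None):
    i,k,_=K(n); i=info or i; px=np.atleast_2d(px)
    z=depth[px[:,1].astype(int),px[:,0].astype(int)]
    return (slopes(i,k,px)*z[:,None])@rot(i).T+np.array(i['eye'])
def plane(n,px,h,info=None):
    i,k,_=K(n); i=info or i; d=slopes(i,k,px)@rot(i).T; e=np.array(i['eye'])
    return e+d*((h-e[2])/d[:,2])[:,None]
def cloud(n,depth,info=None):
    v,u=np.mgrid[0:480,0:640]; return pts(n,np.c_[u.ravel(),v.ravel()],depth,info).reshape(480,640,3)
E
python3 - <<'E'
from h import *
for n in('scene','top'):
    p,d=manip.camera(n); cv2.imwrite(f'pics/{n}0.png',p); np.save(f'{n}0.npy',d); print(manip.camera_info(n))
print(manip.camera_info('wrist')); print(manip.read_state())
E
```

```text
{'fovy': 51.90998225347164, 'cx': 323.79755593533093, 'cy': 238.72982324724995, 'k1': -0.11813416991849023, 'eye': array([1177.19952929, -633.78842535, 1076.1690814 ]), 'orientation': array([-2.34753446e+00,  2.16671353e-03,  7.93771993e-01])}
{'fovy': 46.47362082554868, 'cx': 321.73162620558315, 'cy': 248.25151918538376, 'k1': 0.021419389545971782, 'eye': array([ 401.72678562,   13.13497347, 1456.02414436]), 'orientation': array([-3.06662859, -0.01066903, -1.54365194])}
{'fovy': 61.33750524924982, 'cx': 319.8623611888301, 'cy': 236.08180361795752, 'k1': -0.03739113112724287, 'eye': array([ 70.8679152 , 549.21915777, 382.67148821]), 'orientation': array([ 2.89342488e+00, -1.85222256e-04,  1.31344583e+00])}
{'clock': 0.1, 'joints': array([ 1.24739742e+00,  3.00428543e-01,  1.52149429e+00, -2.81548632e-06,
        1.32068941e+00, -6.65981653e-02]), 'qd': array([ 0.00061093, -0.00114861, -0.00150017,  0.00192996,  0.00353846,
       -0.00130605]), 'effort': array([ 1.96765919e-03, -5.32641113e+01, -3.53289771e+01,  7.10595120e-02,
        2.34146143e-02, -7.12920701e-05]), 'eef_pos': array([139.62279702, 531.74586196, 199.24638885]), 'eef_rot': array([-3.14057515e+00, -6.51310621e-05,  2.88479258e+00]), 'wrist_force': array([-0.29754318, -0.15473644, -0.2330884 ]), 'moment': array([-0.03564308,  0.01189572,  0.04917016]), 'finger_force': 0.0, 'finger_gap': 93.67825997767235}
```

View pics/scene0.png

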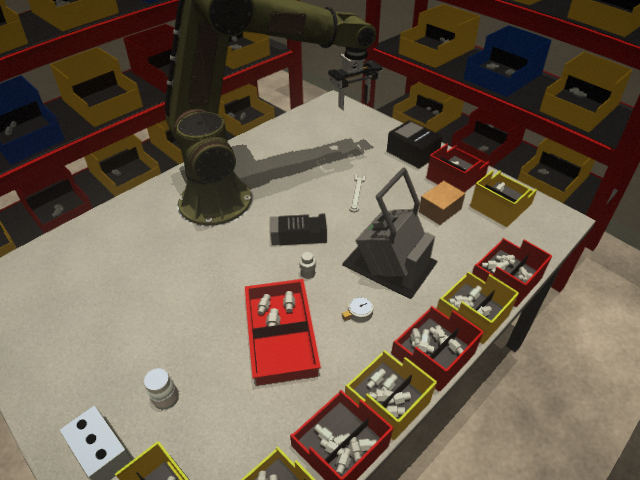

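View pics/top0.png

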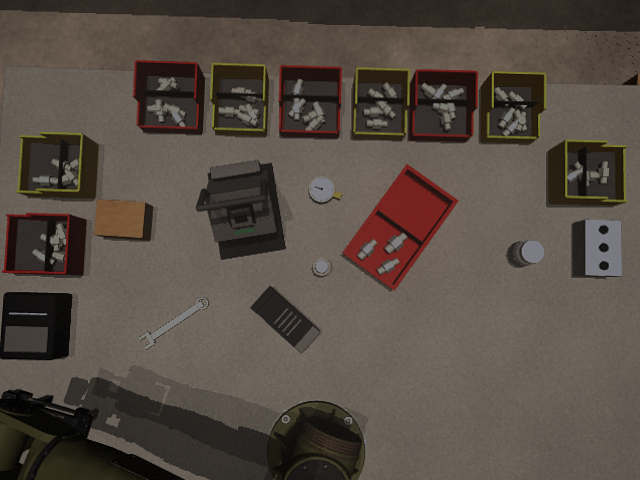

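Candidates for the battery: the one in the charger, top view (243,215) and scene (392,225). The black pack lying at top (285,318) and scene (298,230) is loose and larger. The black box at top (35,325) has a grey patch. By the description, the right one is the latched one in the charger. Next I'll measure the charger and bin and check the choice in a crop.

Run:
```python
from h import *
T=cv2.imread('pics/top0.png');S=cv2.imread('pics/scene0.png')
a=cv2.resize(T[150:270,180:300],(400,400),interpolation=cv2.INTER_CUBIC);b=cv2.resize(S[160:300,335:445],(314,400),interpolation=cv2.INTER_CUBIC)
cv2.imwrite('pics/crop1.png',cv2.convertScaleAbs(np.hstack([a,b]),alpha=1.8))
ct=cloud('top',np.load('top0.npy'));cs=cloud('scene',np.load('scene0.npy'))
for n,c,box in(('top',ct,(150,270,180,300)),('scene',cs,(160,300,335,445))):
    P=c[box[0]:box[1],box[2]:box[3]].reshape(-1,3)
    h=P[(P[:,2]>272)&(P[:,2]<320)]
    print(n,len(h),h.mean(0),h.min(0),h.max(0))
    r=cv2.minAreaRect(h[:,:2].astype(np.float32));print(r)
    # face normal: local normals
    g=c[box[0]:box[1],box[2]:box[3]]
    e1=g[1:-1,2:]-g[1:-1,:-2];e2=g[2:,1:-1]-g[:-2,1:-1];nn=np.cross(e1,e2);nn/=np.linalg.norm(nn,axis=2,keepdims=True)+1e-9
    nn*=np.sign(nn[...,2:]);q=g[1:-1,1:-1]
    m=(abs(nn[...,2]-.866)<.06)&(q[...,2]>90)&(q[...,2]<220)
    N=nn[m];print('tilted',m.sum(),np.median(N,0),np.median(q[m],0))
hsv=cv2.cvtColor(T,cv2.COLOR_BGR2HSV);m=(cv2.inRange(hsv,(0,150,60),(8,255,255))|cv2.inRange(hsv,(172,150,60),(180,255,255)));m[:150]=0;m[:,:330]=0;m[:,480:]=0;m[300:]=0
cn=max(cv2.findContours(m,0,2)[0],key=cv2.contourArea);bp=cv2.boxPoints(cv2.minAreaRect(cn));print('bin px',bp);print(plane('top',bp,50))
```

```text
top 520 [579.93439508 194.95914081 296.87422519] [560.04108864 122.90987662 272.10847512] [612.20263183 269.98469315 305.8266926 ]
((585.0930786132812, 196.66934204101562), (27.398834228515625, 148.57444763183594), 11.807510375976562)
tilted 491 [-0.05170614  0.04724889  0.86404189] [576.22969655 201.2966831  135.27503007]
scene 291 [587.79741372 184.32789305 292.56470566] [564.40569034 117.13835038 272.29898603] [614.8241002  265.10329519 304.28020303]
((588.7774047851562, 191.56732177734375), (26.34514617919922, 148.5469970703125), 11.159723281860352)
tilted 467 [-3.66870208e-01  7.45290942e-04  8.72303443e-01] [615.13742666 181.16919616 141.74606316]
bin px [[341.96545 252.58624]
 [406.41174 163.35295]
 [458.14807 200.71805]
 [393.70178 289.95135]]
[[ 498.16706913  -50.30594782   50.        ]
 [ 731.04973018 -209.2419011    50.        ]
 [ 638.50867065 -342.34188692   50.        ]
 [ 407.79300975 -182.48787298   50.        ]]
```

View pics/crop1.png

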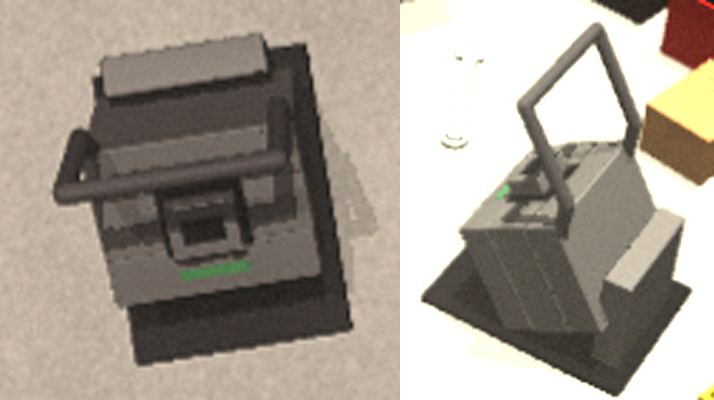

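Run:
```python
from h import *
T=cv2.imread('pics/top0.png');S=cv2.imread('pics/scene0.png')
for n,I,box in(('top',T,(150,270,180,300)),('scene',S,(160,300,335,445))):
    c=cloud(n,np.load(n+'0.npy'))
    P=c[box[0]:box[1],box[2]:box[3]].reshape(-1,3);C=I[box[0]:box[1],box[2]:box[3]].reshape(-1,3).astype(int)
    h=P[(P[:,2]>287)&(P[:,2]<315)]
    l=cv2.fitLine(h[:,:2].astype(np.float32),cv2.DIST_HUBER,0,.01,.01).ravel();t=(h[:,:2]-l[2:])@l[:2]
    print(n,'bar yaw deg',np.degrees(np.arctan2(-l[0],l[1]))%180,'ends',l[2:]+l[:2]*np.percentile(t,1),l[2:]+l[:2]*np.percentile(t,99),'z',np.percentile(h[:,2],[50,95]))
    g=(C[:,1]>C[:,2]+18)&(C[:,1]>C[:,0]+18)&(P[:,2]>50)
    G=P[g];l=cv2.fitLine(G[:,:2].astype(np.float32),cv2.DIST_HUBER,0,.01,.01).ravel();t=(G[:,:2]-l[2:])@l[:2]
    print('green',len(G),G.mean(0),np.degrees(np.arctan2(-l[0],l[1]))%180,np.ptp(t))
    if len(h)>20:
        for psi in (.16,.2):
            x=np.array([np.cos(psi),np.sin(psi)])
            m=(l[:2],)
# base plate, table-level dark pixels top view
c=cloud('top',np.load('top0.npy'));m=((c[...,2]>3)&(c[...,2]<14)&(T.max(2)<60)).astype(np.uint8);m[:150]=0;m[270:]=0;m[:,:190]=0;m[:,300:]=0
for y0 in range(150,270,1):
    r=np.where(m[y0,180:300])[0]
    if y0%15==0 and len(r): print(y0,r.min()+180,r.max()+180)
cn=cv2.findContours(m,0,1)[0];cn=np.vstack([q for q in cn if cv2.contourArea(q)>30]);r=cv2.minAreaRect(cn);print(r,plane('top',cv2.boxPoints(r),8))
```

```text
top bar yaw deg 11.112457 ends [564.9261389  265.68419334] [592.76280314 123.96261867] z [298.30733233 302.51017696]
green 52 [538.71359299 187.66200586 124.89019938] 11.128571 47.793288028399914
scene bar yaw deg 10.148727 ends [572.30042687 262.45304404] [597.81857884 119.89721357] z [296.39375541 300.29223592]
green 10 [543.66479663 170.99885653 124.60717476] 16.990204 18.44864946295038
165 261 271
180 270 274
195 273 276
210 275 277
225 276 281
240 228 284
255 220 247
((245.99000549316406, 210.88345336914062), (88.01126861572266, 65.6181869506836), 80.7066879272461) [[700.38002435 307.27250559   8.        ]
 [733.62936913 139.17950752   8.        ]
 [506.25410445  94.66811602   8.        ]
 [474.10508085 261.09712538   8.        ]]
```

step_arm(
  series=[25, -36.7, 0, -0.112, 1, 25, -36.7, 0, -0.112, 1, 25, -36.7, 0, -0.112, 1, 25, -36.7, 0, -0.112, 1, 25, -36.7, 0, -0.112, 1, 25, -36.7, 0, -0.112, 1, 25, -36.7, 0, -0.112, 1, 25, -36.7, 0, -0.112, 1, 25, -36.7, 0, -0.112, 1, 25, -36.7, 0, -0.112, 1, 0, 0, 0, 0, 1, 0, 0, 0, 0, 1],
  squeeze=20,
)

```text
clock: 1.6
eef_pos: [389.3, 165.2, 199.6]
eef_rot: [-3.141, -0.0, 1.766]
wrist_force: [-0.2, 0.8, -0.2]
finger_gap: 0.3
finger_force: 0.0
```

Run:
```python
from h import *
i=manip.camera_info('wrist');p,d=manip.camera('wrist');cv2.imwrite('pics/w1.png',p);np.save('w1.npy',d)
c=cloud('wrist',d,i);print(i['eye'])
O=np.array([575,194.5]);s=.193;e=np.array([np.cos(s),np.sin(s)]);n=np.array([-e[1],e[0]])
X=(c[...,:2]-O)@e;Y=(c[...,:2]-O)@n;Z=c[...,2]
x=X*.866+(Z-145)*.5; z=-X*.5+(Z-145)*.866
m=(z>14)&(z<27)&(abs(x)<35)&(abs(Y)<35)
if m.sum(): print('cap',m.sum(),'x',np.percentile(x[m],[1,50,99]),'y',np.percentile(Y[m],[1,50,99]),'z',np.percentile(z[m],[5,50,95]))
f=(abs(z)<8)&(abs(x)<62)&(abs(Y)<75);print('face z',np.percentile(z[f],[10,50,90]),'Y',np.percentile(Y[f],[1,99]),f.sum())
vis=cv2.convertScaleAbs(p,alpha=1.6);vis[m]=(0,0,255);cv2.imwrite('pics/w1m.png',vis)
b=(Z>285)&(Z<310)&(abs(X)<40);print('bar',b.sum(), X[b].mean() if b.any() else 0,Z[b].max() if b.any() else 0)
```

```text
[375.67620246 234.27002605 382.99314011]
cap 4875 x [-21.61809434  -5.9784624   10.90855565] y [-26.39028004  -2.51388135  22.32466292] z [16.84023758 18.44069407 19.81248824]
face z [-3.08496353 -1.93670943 -0.82410345] Y [-72.79238454  71.47762163] 20986
bar 0 0 0
```

View pics/w1m.png

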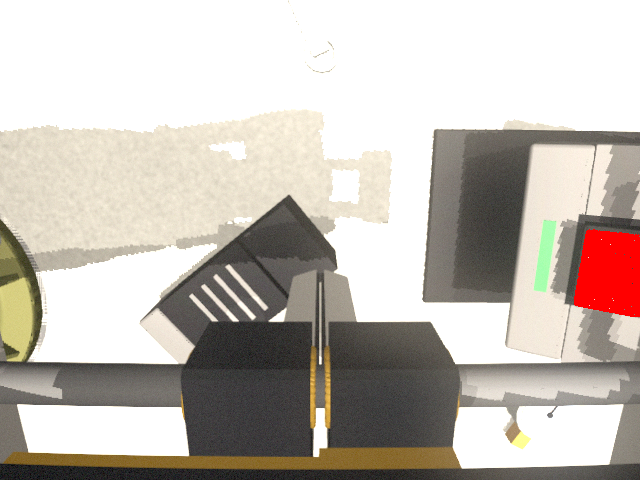

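Run:
```python
from h import *
i,k,_=K('wrist');d=np.load('w1.npy');st=manip.read_state();T=np.array(st['eef_pos']);Rt=R.from_euler('xyz',st['eef_rot']).as_matrix()
c=(cloud('wrist',d,i)-T)@Rt
for u,v in[(10,385),(120,385),(250,345),(250,400),(520,385),(630,385),(320,455),(100,460),(550,470),(230,475),(320,300)]: print(u,v,d[v,u],c[v,u].round(1))
```

```text
10 385 73.48305 [  25.5  -58.1 -119. ]
120 385 73.84173 [  25.6  -37.1 -118.6]
250 345 74.67508 [  32.6  -13.1 -115.9]
250 400 67.099365 [  27.4  -11.8 -125.1]
520 385 73.304405 [  25.9   36.6 -119. ]
630 385 73.71811 [  25.2   58.  -118.8]
320 455 68.93226 [ 1.700e+01 -1.000e-01 -1.258e+02]
100 460 66.45361 [  17.6  -37.1 -128.2]
550 470 57.62236 [  23.1   33.5 -135.9]
230 475 58.771656 [  21.9  -13.4 -135. ]
320 300 185.94391 [ -3.6  -0.1 -10.3]
```

step_arm(
  series=[29, 2.7, 0, 0, 1, 29, 2.7, 0, 0, 1, 29, 2.7, 0, 0, 1, 0, 0, -25, 0, 1, 0, 0, -25, 0, 1, 0, 0, -25, 0, 1, 0, 0, -12, 0, 1, 0, 0, -6, 0, 1, 0, 0, 0, 0, 1, 0, 0, 0, 0, 1],
)

```text
clock: 2.9
eef_pos: [477.0, 173.2, 107.5]
eef_rot: [3.14, -0.0, 1.765]
wrist_force: [-0.3, -0.0, 0.0]
finger_gap: 0.3
finger_force: 0.0
```

step_arm(
  series=[0, 0, -3, 0, 1, 0, 0, -3, 0, 1, 0, 0, -3, 0, 1, 0, 0, -3, 0, 1, 0, 0, 0, 0, 1],
)

```text
clock: 3.52
eef_pos: [476.6, 173.0, 94.5]
eef_rot: [-3.141, 0.0, 1.765]
wrist_force: [0.2, -0.2, 0.1]
finger_gap: 0.2
finger_force: 0.0
```

step_arm(
  series=[0, 0, -2, 0, 1, 0, 0, -2, 0, 1, 0, 0, -2, 0, 1, 0, 0, -2, 0, 1, 0, 0, 0, 0, 1],
)

```text
clock: 4.15
eef_pos: [476.6, 173.0, 86.6]
eef_rot: [-3.141, 0.0, 1.765]
wrist_force: [-0.7, 0.1, -0.0]
finger_gap: 0.4
finger_force: 0.0
```

step_arm(
  series=[0, 0, -2, 0, 1, 0, 0, -2, 0, 1, 0, 0, -2, 0, 1, 0, 0, 0, 0, 1],
)

```text
clock: 4.65
eef_pos: [476.6, 173.0, 80.6]
eef_rot: [-3.141, 0.0, 1.765]
wrist_force: [-0.3, -0.5, 0.7]
finger_gap: 0.1
finger_force: 0.0
```

step_arm(
  series=[0, 0, -2, 0, 1, 0, 0, -2, 0, 1, 0, 0, 0, 0, 1],
)

```text
clock: 5.03
eef_pos: [476.6, 173.0, 76.5]
eef_rot: [-3.141, -0.0, 1.765]
wrist_force: [-0.1, -0.2, -0.4]
finger_gap: 0.7
finger_force: 0.0
```

step_arm(
  series=[0, 0, -2, 0, 1, 0, 0, -2, 0, 1, 0, 0, 0, 0, 1],
)

```text
clock: 5.4
eef_pos: [476.6, 173.0, 72.6]
eef_rot: [-3.141, 0.0, 1.765]
wrist_force: [0.6, -0.2, -0.0]
finger_gap: 0.5
finger_force: 0.0
```

Run:
```python
from h import *
p,d=manip.camera('scene');a=cv2.resize(p[60:280,270:450],(490,600),interpolation=cv2.INTER_CUBIC)
cv2.imwrite('pics/c3.png',cv2.convertScaleAbs(a,alpha=1.8));print(manip.read_state()['wrist_force'])
```

```text
[ 0.45236652  0.48605128 -0.04769113]
```

View pics/c3.png

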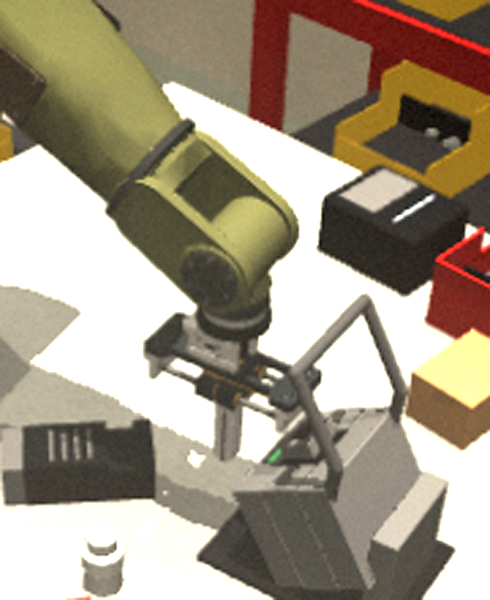

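step_arm(
  series=[0, 0, -3, 0, 1, 0, 0, -3, 0, 1, 0, 0, -3, 0, 1, 0, 0, 0, 0, 1],
)

```text
clock: 5.95
eef_pos: [476.5, 173.0, 63.4]
eef_rot: [-3.141, 0.0, 1.765]
wrist_force: [0.9, 0.9, -0.8]
finger_gap: 0.8
finger_force: 0.0
```

step_arm(
  series=[0, 0, -2, 0, 1, 0, 0, -2, 0, 1, 0, 0, -2, 0, 1, 0, 0, 0, 0, 1],
)

```text
clock: 6.45
eef_pos: [476.6, 173.0, 57.6]
eef_rot: [-3.141, 0.0, 1.765]
wrist_force: [-0.1, -0.5, 0.5]
finger_gap: 0.5
finger_force: 0.0
```

step_arm(
  series=[0, 0, -2, 0, 1, 0, 0, -2, 0, 1, 0, 0, 0, 0, 1],
)

```text
clock: 6.82
eef_pos: [476.6, 173.0, 53.6]
eef_rot: [-3.141, 0.0, 1.765]
wrist_force: [-0.1, 0.4, -0.7]
finger_gap: -0.0
finger_force: 0.0
```

step_arm(
  series=[0, 0, -2, 0, 1, 0, 0, -2, 0, 1, 0, 0, 0, 0, 1],
)

```text
clock: 7.2
eef_pos: [477.9, 173.4, 50.9]
eef_rot: [3.138, -0.0, 1.765]
wrist_force: [-1.3, -0.8, 9.3]
finger_gap: 0.3
finger_force: 0.0
```

step_arm(
  series=[1, 0.2, -1.7, 0, 1, 1, 0.2, -1.7, 0, 1, 1, 0.2, -1.7, 0, 1, 0, 0, 0, 0, 1],
)

```text
clock: 7.7
eef_pos: [480.8, 173.9, 45.8]
eef_rot: [3.138, -0.0, 1.765]
wrist_force: [-2.3, -1.0, 9.3]
finger_gap: 0.2
finger_force: 0.0
```

step_arm(
  series=[1, 0.2, -1.7, 0, 1, 1, 0.2, -1.7, 0, 1, 0, 0, 0, 0, 1],
)

```text
clock: 8.07
eef_pos: [482.7, 174.3, 42.4]
eef_rot: [3.139, -0.0, 1.765]
wrist_force: [-3.2, -1.3, 10.3]
finger_gap: 0.5
finger_force: 0.0
```

step_arm(
  series=[1, 0.2, -1.7, 0, 1, 0, 0, 0, 0, 1],
)

```text
clock: 8.32
eef_pos: [483.7, 174.5, 40.7]
eef_rot: [3.139, -0.0, 1.765]
wrist_force: [-3.0, -0.8, 10.1]
finger_gap: 0.3
finger_force: 0.0
```

step_arm(
  series=[-9.8, -1.9, 17.3, 0, 0.3, -9.8, -1.9, 17.3, 0, 0.3, -9.8, -1.9, 17.3, 0, 0.3, -9.8, -1.9, 17.3, 0, 0.3, -9.8, -1.9, 17.3, 0, 0.3, -9.8, -1.9, 17.3, 0, 0.3, -20, -4, 30, 0, 0.3, -20, -4, 30, 0, 0.3, 0, 0, 0, 0, 0.3],
)

```text
clock: 9.45
eef_pos: [384.1, 155.0, 205.1]
eef_rot: [3.138, -0.0, 1.765]
wrist_force: [0.4, 0.8, -0.5]
finger_gap: 65.6
finger_force: 0.0
```

```bash
cat > look.py <<'E'
from h import *
import sys
O=np.array([576.5,193]);s=.193;e=np.array([np.cos(s),np.sin(s)]);n=np.array([-e[1],e[0]])
def bay(c):
    X=(c[...,:2]-O)@e;Y=(c[...,:2]-O)@n;Z=c[...,2]
    return X*.866+(Z-145)*.5,Y,-X*.5+(Z-145)*.866
E
python3 - <<'E'
from look import *
i=manip.camera_info('wrist');p,d=manip.camera('wrist');cv2.imwrite('pics/w2.png',cv2.convertScaleAbs(p,alpha=1.6))
pt,dt=manip.camera('top')
for nm,dd,ii in(('wrist',d,i),('top',dt,None)):
    x,y,z=bay(cloud(nm,dd,ii))
    for lo,hi in((10,27),(50,80)):
        m=(z>lo)&(z<hi)&(abs(x)<35)&(abs(y)<35)&(dd>0)
        print(nm,lo,hi,m.sum(),[np.percentile(q[m],[2,50,98]).round(1) for q in(x,y,z)] if m.any() else '')
print(manip.read_state()['clock'],manip.read_state()['eef_pos'])
E
```

```text
wrist 10 27 412 [array([-23.5, -22.4,   0.3]), array([-23.8,  24.1,  24.6]), array([10.8, 18.5, 26.9])]
wrist 50 80 4965 [array([-23.4, -12.9,  -0.4]), array([-24. ,  -0.3,  24.2]), array([53.3, 64.7, 66.5])]
top 10 27 69 [array([-15.6,  16.4,  18.5]), array([-22.5,  -0.5,  26.8]), array([10.9, 18.3, 26.3])]
top 50 80 425 [array([-21.7,   0.5,  17.4]), array([-22.3,   1.7,  25.8]), array([52.9, 67.2, 72.3])]
9.55 [384.07289767 154.89101454 202.86715547]
```

step_arm(
  series=[7.2, 1.5, -1.5, 0.1745, 0, 7.2, 1.5, -1.5, 0.1745, 0, 7.2, 1.5, -1.5, 0.1745, 0, 7.2, 1.5, -1.5, 0.1745, 0, 7.2, 1.5, -1.5, 0.1745, 0, 7.2, 1.5, -1.5, 0.1745, 0, 7.2, 1.5, -1.5, 0.1745, 0, 7.2, 1.5, -1.5, 0.1745, 0, 7.2, 1.5, -1.5, 0.1745, 0, 0, 0, 0, 0, 0, 0, 0, 0, 0, 0],
)

```text
clock: 10.92
eef_pos: [448.5, 168.3, 189.1]
eef_rot: [-3.141, -0.001, -2.952]
wrist_force: [-0.0, -0.6, 0.3]
finger_gap: 93.8
finger_force: 0.0
```

Run:
```python
from look import *
i=manip.camera_info('wrist');p,d=manip.camera('wrist');cv2.imwrite('pics/w3.png',cv2.convertScaleAbs(p,alpha=1.6))
x,y,z=bay(cloud('wrist',d,i))
m=(z>45)&(z<80)&(abs(x)<35)&(abs(y)<35)&(d>0)
print(m.sum(),[np.percentile(q[m],[2,50,98]).round(1) for q in(x,y,z)])
st=manip.read_state();P=st['eef_pos'];print(P,st['eef_rot'],st['joints'],(P[:2]-O)@e,(P[:2]-O)@n)
```

```text
3839 [array([-23.6, -15.8,  -4.2]), array([-24.6,  -1.6,  23.1]), array([47.2, 64.6, 66.3])]
[448.49721559 168.29405211 189.3563059 ] [-3.14152693e+00 -8.19984721e-04 -2.95120567e+00] [ 2.82496761e-01  1.51246325e-01  1.72810484e+00  1.04649869e-05
  1.26306404e+00 -1.47868975e+00] -130.3648884186567 0.30421440918069215
```

View pics/w3.png

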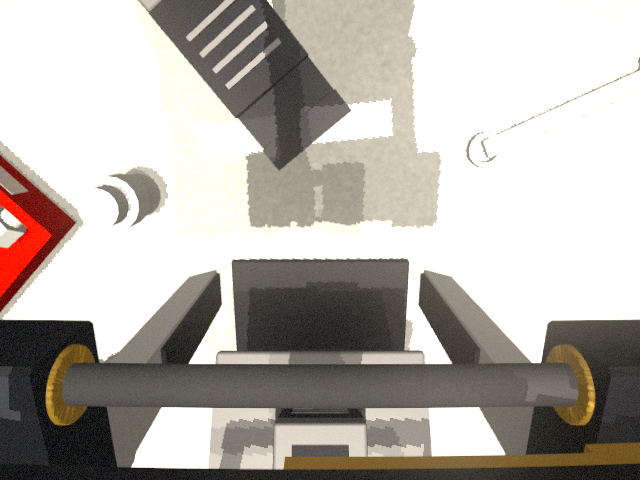

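step_arm(
  series=[20, 3.9, 0, 0, 0, 20, 3.9, 0, 0, 0, 20, 3.9, 0, 0, 0, 14, 2.6, 0, 0, 0, 6, 1.2, 0, 0, 0, 5, 1, 0, 0, 0, 0, 0, 0, 0, 0],
)

```text
clock: 11.85
eef_pos: [533.6, 184.9, 189.8]
eef_rot: [3.142, -0.0, -2.948]
wrist_force: [0.2, -0.8, -0.5]
finger_gap: 93.5
finger_force: 0.0
```

step_arm(
  series=[0, 0, 0, 0, 0.45, 0, 0, 0, 0, 0.8, 0, 0, 0, 0, 0.8, 0, 0, 0, 0, 0.8, 0, 0, 0, 0, 0.8],
  squeeze=40,
)

```text
clock: 12.48
eef_pos: [533.7, 184.9, 189.9]
eef_rot: [-3.142, 0.0, -2.948]
wrist_force: [-0.2, -0.3, 0.5]
finger_gap: 48.3
finger_force: 40.0
```

step_arm(
  series=[-2.5, -0.5, 4.3, 0, 0.8, -4.9, -1, 8.7, 0, 0.8, -4.9, -1, 8.7, 0, 0.8, -4.9, -1, 8.7, 0, 0.8, 0, 0, 0, 0, 0.8],
)

```text
clock: 13.1
eef_pos: [516.5, 181.4, 221.3]
eef_rot: [3.141, 0.002, -2.948]
wrist_force: [0.1, 0.1, -0.5]
finger_gap: 47.8
finger_force: 40.0
```

step_arm(
  series=[-4.9, -1, 8.7, 0, 0.8, -4.9, -1, 8.7, 0, 0.8, -4.9, -1, 8.7, 0, 0.8, -4.9, -1, 8.7, 0, 0.8, -4.9, -1, 8.7, 0, 0.8, -4.9, -1, 8.7, 0, 0.8, -10, -2, 10, 0, 0.8, -20, -4, 10, 0, 0.8, -25, -5, 0, 0, 0.8, -25, -5, 0, 0, 0.8, 0, 0, 0, 0, 0.8],
)

```text
clock: 14.48
eef_pos: [406.1, 159.2, 293.3]
eef_rot: [3.141, 0.001, -2.948]
wrist_force: [1.0, 0.5, -2.7]
finger_gap: 48.0
finger_force: 40.0
```

Run:
```python
from look import *
p,d=manip.camera('scene');cv2.imwrite('pics/s4.png',cv2.convertScaleAbs(cv2.resize(p[60:280,250:450],(545,600)),alpha=1.8))
print(manip.read_state()['eef_pos'],manip.read_state()['wrist_force'],manip.read_state()['finger_gap'])
```

```text
[406.8579588  159.33957067 293.14358298] [ 0.56588612  0.8311716  -1.81910393] 48.19284037976165
```

View pics/s4.png

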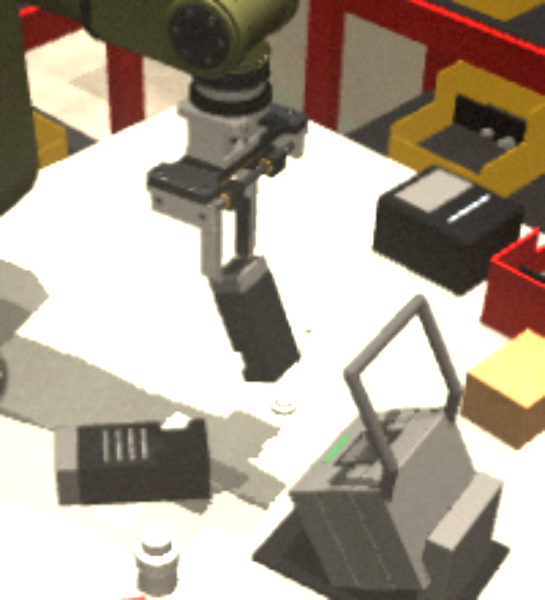

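The battery is out and gripped at its cap, about 30° tilted, near (250,310) in the crop. Next I carry it over the empty compartment, turned to line up with the bin.

step_arm(
  series=[16.1, -31.4, 0, -0.066, 0.8, 16.1, -31.4, 0, -0.066, 0.8, 16.1, -31.4, 0, -0.066, 0.8, 16.1, -31.4, 0, -0.066, 0.8, 16.1, -31.4, 0, -0.066, 0.8, 16.1, -31.4, 0, -0.066, 0.8, 16.1, -31.4, 0, -0.066, 0.8, 16.1, -31.4, 0, -0.066, 0.8, 16.1, -31.4, 0, -0.066, 0.8, 16.1, -31.4, 0, -0.066, 0.8, 16.1, -31.4, 0, -0.066, 0.8, 16.1, -31.4, 0, -0.066, 0.8, 0, 0, 0, 0, 0.8, 0, 0, 0, 0, 0.8],
)

```text
clock: 16.27
eef_pos: [600.4, -217.2, 292.0]
eef_rot: [-3.142, -0.001, 2.544]
wrist_force: [-0.6, -0.2, -2.6]
finger_gap: 47.7
finger_force: 40.0
```

```bash
cat > bat.py <<'E'
from look import *
st=manip.read_state();P=np.array(st['eef_pos']);print(P.round(1),st['eef_rot'].round(3),st['finger_gap'],st['finger_force'],np.round(st['wrist_force'],1),st['clock'])
b=-.599;ex=np.array([np.cos(b),np.sin(b)]);ey=np.array([-ex[1],ex[0]]);B=np.array([568.5,-196])
print('tcp in bin',(P[:2]-B)@ex,(P[:2]-B)@ey)
p,d=manip.camera('scene');c=cloud('scene',d)
hsv=cv2.cvtColor(p,cv2.COLOR_BGR2HSV)
X=(c[...,:2]-B)@ex;Y=(c[...,:2]-B)@ey;rx=(c[...,:2]-P[:2])@ex;ry=(c[...,:2]-P[:2])@ey;rz=c[...,2]-P[2]
m=(rx>-40)&(rx<110)&(abs(ry)<35)&(rz<-30)&(rz>-140)&(c[...,2]>8)&(p.max(2)<75)&(hsv[...,1]<110)
m=cv2.morphologyEx(m.astype(np.uint8),cv2.MORPH_OPEN,np.ones((3,3)))>0
print('battery px',m.sum())
# visible faces: slab statistics by height
for z0 in range(-130,-30,12):
    q=m&(rz>z0)&(rz<z0+12)
    if q.sum()>8: print(z0+6,q.sum(),'x',np.percentile(rx[q],[3,50,97]).round(),'y',np.percentile(ry[q],[3,97]).round())
r=np.argwhere(m);print('side/px box',r.min(0),r.max(0)) if len(r) else 0
q=m&(ry<np.percentile(ry[m],30)+0)
E
python3 bat.py
python3 - <<'E'
from h import *
p,d=manip.camera('scene');cv2.imwrite('pics/s5.png',cv2.convertScaleAbs(cv2.resize(p[180:420,200:400],(500,600)),alpha=1.8))
E
```

```text
[ 600.4 -217.2  292. ] [-3.142e+00 -1.000e-03  2.544e+00] 47.687189595925076 39.996870160102844 [-0.6 -0.2 -2.6] 16.275
tcp in bin 38.298226558283666 0.46173378146022137
battery px 618
-88 102 x [69. 73. 77.] y [-23.  22.]
-76 121 x [65. 69. 73.] y [-23.  22.]
-64 119 x [59. 63. 67.] y [-23.  21.]
-52 124 x [54. 58. 62.] y [-23.  22.]
-40 119 x [49. 53. 56.] y [-23.  22.]
-28 33 x [46. 49. 52.] y [-23.  21.]
side/px box [296 267] [325 291]
```

View pics/s5.png

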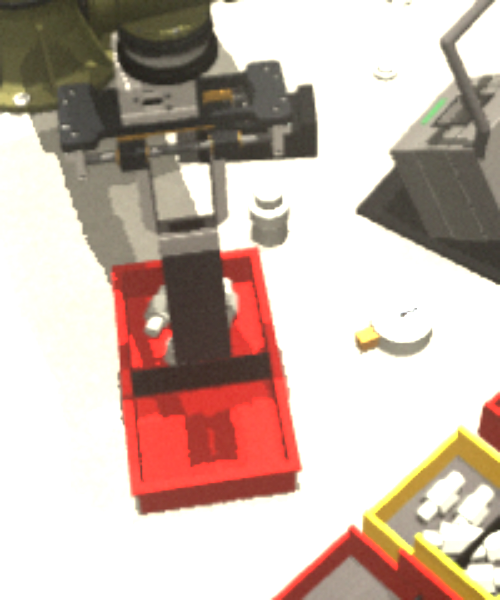

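step_arm(
  series=[0, 0, -10, 0, 0.8, 0, 0, -18, 0, 0.8, 0, 0, -18, 0, 0.8, 0, 0, -18, 0, 0.8, 0, 0, -18, 0, 0.8, 0, 0, -18, 0, 0.8, 0, 0, -18, 0, 0.8, 0, 0, -18, 0, 0.8, 0, 0, -16, 0, 0.8, 0, 0, -10, 0, 0.8, 0, 0, -9, 0, 0.8, 0, 0, 0, 0, 0.8],
)

```text
clock: 17.88
eef_pos: [600.2, -217.4, 121.0]
eef_rot: [-3.141, -0.001, 2.543]
wrist_force: [1.0, 0.2, -2.4]
finger_gap: 47.8
finger_force: 40.0
```

step_arm(
  series=[0, 0, 0, 0, 0.8, 0, 0, 0, 0, 0.8, 0, 0, 0, 0, 0.8, 0, 0, 0, 0, 0.8],
  squeeze=6,
)

```text
clock: 18.38
eef_pos: [600.4, -217.5, 121.6]
eef_rot: [3.142, 0.0, 2.543]
wrist_force: [0.5, 0.2, -1.8]
finger_gap: 49.5
finger_force: 6.0
```

```bash
python3 bat.py
```

```text
[ 600.4 -217.5  121.6] [3.142 0.    2.543] 49.53529013670404 5.996996685862541 [ 0.5  0.2 -1.8] 18.375
tcp in bin 38.44232415505337 0.22098796438284452
battery px 344
-112 25 x [-35.  18.  20.] y [-32.  32.]
-100 62 x [-35.  19.  22.] y [-33.  34.]
-88 60 x [-35.  21.  24.] y [-32.  33.]
-76 54 x [-35.  23.  25.] y [-32.  32.]
-64 43 x [22. 24. 26.] y [-23.  21.]
-52 44 x [24. 25. 28.] y [-21.  21.]
-40 48 x [23. 27. 29.] y [-21.  21.]
side/px box [323 267] [351 294]
```

step_arm(
  series=[0, 0, -1, 0, 0.8, 0, 0, -1, 0, 0.8, 0, 0, -1, 0, 0.8, 0, 0, 0, 0, 0.8],
)

```text
clock: 18.92
eef_pos: [600.7, -217.8, 119.7]
eef_rot: [3.141, 0.002, 2.543]
wrist_force: [-1.1, 0.1, 7.6]
finger_gap: 49.6
finger_force: 6.0
```

```bash
python3 bat.py
```

```text
[ 600.7 -217.8  119.7] [3.141e+00 2.000e-03 2.543e+00] 49.63387963359919 6.009925603866577 [-1.1  0.1  7.6] 18.925
tcp in bin 38.8952062200892 0.1747999953315783
battery px 318
-112 20 x [-35.  16.  18.] y [-32.   5.]
-100 47 x [-36.  18.  20.] y [-33.  31.]
-88 62 x [-35.  19.  22.] y [-32.  33.]
-76 44 x [-34.  21.  24.] y [-34.  21.]
-64 46 x [21. 23. 25.] y [-23.  21.]
-52 49 x [22. 24. 26.] y [-22.  21.]
-40 42 x [23. 26. 27.] y [-20.  21.]
side/px box [325 267] [350 293]
```

step_arm(
  series=[-2.9, 2, -0.5, 0, 0.8, -2.9, 2, -0.5, 0, 0.8, -2.9, 2, -0.5, 0, 0.8, -2.9, 2, -0.5, 0, 0.8, 0, 0, 0, 0, 0.8],
)

```text
clock: 19.6
eef_pos: [588.8, -209.6, 117.0]
eef_rot: [-3.142, 0.001, 2.543]
wrist_force: [-0.4, -1.5, 5.1]
finger_gap: 49.5
finger_force: 6.0
```

```bash
python3 bat.py
```

```text
[ 588.8 -209.6  117. ] [-3.142e+00  1.000e-03  2.543e+00] 49.45898974952725 6.008336171507835 [-0.4 -1.5  5.1] 19.6
tcp in bin 24.487016607247153 0.22211509741311064
battery px 368
-100 42 x [-21.  29.  32.] y [-33.  34.]
-88 61 x [-20.  30.  33.] y [-33.  33.]
-76 76 x [-21.  31.  33.] y [-33.  32.]
-64 48 x [27. 31. 34.] y [-23.  20.]
-52 53 x [29. 30. 33.] y [-22.  20.]
-40 56 x [28. 31. 33.] y [-23.  21.]
-28 24 x [28. 30. 33.] y [-23.  19.]
side/px box [323 267] [350 294]
```

step_arm(
  series=[0, 0, 0.8, 0, 0.8, 0, 0, 0, 0, 0.45, 0, 0, 0, 0, 0.42, 0, 0, 0, 0, 0.38, 0, 0, 0, 0, 0.3, 0, 0, 0, 0, 0.3, 0, 0, 0, 0, 0.3],
)

```text
clock: 20.52
eef_pos: [588.7, -209.4, 117.2]
eef_rot: [3.142, -0.0, 2.543]
wrist_force: [-0.2, 0.8, -0.0]
finger_gap: 66.0
finger_force: 0.0
```

```bash
python3 bat.py
```

```text
[ 588.7 -209.4  117.2] [ 3.142 -0.     2.543] 66.00921417422713 0.0 [-0.2  0.8 -0. ] 20.525
tcp in bin 24.24456593012822 0.28454123897243716
battery px 396
-100 61 x [-20.  29.  32.] y [-31.  34.]
-88 71 x [-20.  30.  34.] y [-33.  32.]
-76 75 x [-21.  31.  33.] y [-31.  32.]
-64 56 x [13. 31. 34.] y [-26.  19.]
-52 47 x [29. 31. 34.] y [-23.  19.]
-40 60 x [29. 31. 33.] y [-25.  20.]
-28 18 x [29. 31. 32.] y [-20.  20.]
side/px box [323 267] [350 294]
```

The battery is standing upright and released. Now I back straight up and check.

step_arm(
  series=[0, 0, 0, 0, 0.1, 0, 0, 5, 0, 0, 0, 0, 15, 0, 0, 0, 0, 25, 0, 0, 0, 0, 30, 0, 0, 0, 0, 30, 0, 0, -15, 10, 20, 0, 0, 0, 0, 0, 0, 0, 0, 0, 0, 0, 0],
)

```text
clock: 21.7
eef_pos: [573.8, -199.6, 241.8]
eef_rot: [-3.141, -0.0, 2.543]
wrist_force: [0.8, 0.1, -1.2]
finger_gap: 94.2
finger_force: 0.0
```

Run:
```python
from look import *
p,d=manip.camera('scene');c=cloud('scene',d)
cv2.imwrite('pics/s6.png',cv2.convertScaleAbs(cv2.resize(p[200:420,200:400],(500,550)),alpha=1.8))
b=-.599;ex=np.array([np.cos(b),np.sin(b)]);ey=np.array([-ex[1],ex[0]]);B=np.array([568.5,-196])
X=(c[...,:2]-B)@ex;Y=(c[...,:2]-B)@ey;m=(X>0)&(X<70)&(abs(Y)<35)&(c[...,2]>117)&(c[...,2]<132)
print(m.sum(),[np.percentile(q[m],[3,50,97]).round(1) for q in(X,Y,c[...,2])],manip.read_state()['wrist_force'])
```

```text
298 [array([15.9, 37.8, 55.8]), array([-23.2,  -1.2,  21.3]), array([118.7, 122.8, 126.6])] [ 0.13843817 -0.14346516 -0.862087  ]
```

View pics/s6.png

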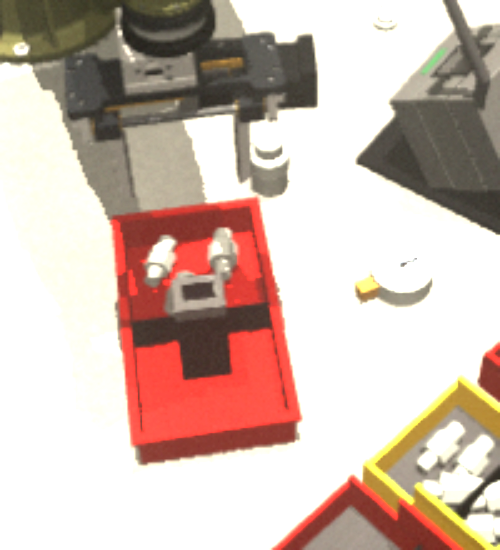

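The battery stands upright in the empty compartment, with its cap near (200,290) in the crop and level at about 124 mm. The gripper is clear and nothing else has moved.

```bash
python3 -c "
from cell import manip
print(manip.sign_off())"
```

```text
the job is handed in; nothing more can be done
None
```

The battery pack was pressed in and sprang out. It now stands upright, base down, in the bin's empty compartment, let go. The job was handed in at about 22 s of the 53 s allowed, and no verdict came back.

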